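# Set and lock the tube of a rolling-ball viscometer

### The job

The rolling-ball viscometer was left unlocked after filling: its tube swings free and its spring plunger is parked, drawn out and turned aside. Swing the tube over to its red-marked measuring position, about 40 degrees from upright, and lock it there: turn the plunger's blue T-handle back so that the spring drives the pin fully home in the red-marked hole, feeling for the hole without forcing the tube hard against the pin. Then let go, and leave the beaker and the two bottles standing where they are.

Things in the scene. Friction and masses are not known exactly. Their poses are not given: they have to be found in the camera images.
- stand: Bench viscometer, fixed: cream base 170 x 220 mm (top 26 mm above the bench) with two cheeks, outer faces 52 mm either side of the middle, 198 mm high, that carry the tube on trunnions. Origin: bench level under the tube's middle. x runs along the trunnion axis towards the side with sector and plunger, y to the side to which the plunger leans, z up.
- trunnion (a point): Middle of the tube, on the trunnion axis, 150 mm above the stand's origin. The axis runs level along the stand's x; the tube swings about it between the cheeks.
- hub (a point): Centre of the dark index sector, on the trunnion axis, 65 mm towards the stand's +x from the tube's middle. It turns with the tube; rim radius 60 mm, 18 mm wide, with a radial hole in the rim every 25 degrees. The wanted hole has red edges on the rim and a red dot on the sector's face, the two others white dots.
- tube (a joint): Lean of the tube, rad: 0 upright, positive with its top towards the stand's -y, -0.45 to 1.22. Balanced; friction (1.5 N at the plug) keeps it where it is left. Holes: leans of 15, 40 (red), 65 degrees, all off by one unknown amount up to 6 degrees, as the sector is clamped on by hand: let the pin down on plain rim and swing on slowly until it snaps in. Play then: 1 degree each way.
- plug (a point): Middle of the black filling plug on the tube's upper end, to swing it by: 22 mm thick, 36 mm long, along the tube's axis, 115 mm from the trunnion axis. Below it is the steel end cap, 62 mm across, its top 98 mm from the trunnion axis; the glass jacket is 54 mm thick, with two hose nozzles on its -y side.
- collar (a point): Middle of the top of the plunger's square slotted steel collar, 26 mm wide, fixed on the stand. The plunger's axis passes through it and the hub: in the plane x = 65 mm of the stand, leaning 35 degrees from vertical towards +y. The collar's top is 106 mm from the trunnion axis.
- rod (a joint): Travel of the plunger's 8 mm pin along its own axis, m: 0 fully home in a hole, about 0.010 when its flat tip rests on the plain rim, 0.014 parked, at most 0.022 drawn out. A spring drives it inwards (5 N home, 9 N parked).
- handle (a joint): Turn of the T-handle about the plunger's axis, rad, counter-clockwise seen from its outer end, 0 (a stop) to 1.57. At 0 the bar is parallel to the stand's x and its cross dog lines up with the collar's slot: let go, the plunger springs in. Over about 0.3, as at the start, the dog rests on the collar and holds the plunger out. Drawn out 14 mm or more it can be turned aside to park again.
- tbar (a point): Middle of the blue T-bar, 64 mm long and 12 mm thick, square to the plunger's axis, 130 mm from the trunnion axis with the pin home, 144 mm when parked. It stands on a 12 mm thick stem, with 32 mm free between bar and collar when parked.
- beaker: Glass beaker, loose, 72 mm wide, 95 mm high, origin under its middle. Leave it alone.
- wash_bottle: White wash bottle with blue cap and spout, loose, 66 mm thick, 210 mm high with the spout, origin under its middle. Leave it alone.
- amber_bottle: Amber reagent bottle, loose, 68 mm thick, 150 mm high, origin under its middle. Leave it alone.

How it is judged:
By the outcome, as a careful person would: the job done as asked, in the order asked, and still so for the second after the job is handed in, with the robot touching nothing.
It also fails if it takes over 54 s, if anything falls off the work surface, if the arm or the gripper's body presses on something with over 40 N, if the wrist force passes 120 N, or if a joint passes its speed limit or range.

### The arm

A 7-joint arm with a two-finger parallel gripper is mounted at the origin on the work surface. World frame = base frame: x ahead of the robot, y to its left, z up, the work surface at z = 0. Lengths are in m, angles in rad, forces in N, time in s.
With the tool pointing down it reaches from about 0.4 to 0.875 m from the base axis. Payload 19.3 kg.
Tool frame: the origin (TCP) lies at the very end of the fingers, on their centre line; the grasp point (between the pads) lies 19 mm behind it; z points along the fingers, y is the line along which they close (so a half turn about z gives the same grasp; the last joint's range is limited). The gripper opens to 85 mm and grips with 20 to 120 N. Pads are 22 mm wide; open, the fingers measure 114 mm over their backs; the gripper's body (76 mm by 85 mm) begins 54 mm behind the grasp point. The pads swing forward as they close: fully open they stand 13 mm farther back than shut.
Start: joints at [1.132, 0.521, -0.036, 1.599, 0.021, 1.021, -0.113], TCP at [0.225, -0.583, 0.192] pointing down, gripper open.
Joint ranges: [-2.91, 2.91], [-0.3, 2.13], [-1.5, 1.42], [0.17, 2.43], [-1.26, 4.41], [0.16, 1.93], [-2.52, 2.52]. Speed limits (rad/s): [1.89, 1.89, 2.39, 2.39, 3.01, 3.01, 3.01].

### API

Orientations are given as [roll, pitch, yaw] about the fixed x, y, z axes, in that order (R = Rz(yaw) Ry(pitch) Rx(roll)).
In Python, from workcell import bot gives the robot as it stands.
- The arm moves only by the tool jog_arm, never from a script. Its argument "motion" is a list of rows, each a list of 5 numbers: the shift along the tool's x, y, z scaled (see below), then the turn about the tool's z scaled (see below), then the opening, from 0 (shut) to 1 (fully open). A call has 1 to 12 rows; each row shifts and turns the commanded pose from where the row before left it, along the tool's axes as they then stand; what a row does not reach is not made up. The controller multiplies each number of a shift by 30 mm and each number of a turn by 0.08 rad. A row lasts 1/10 s, in which the tool goes at most 50 mm and 8.59 degrees, less where a joint would pass 70% of its speed; a pose out of reach is approached as far as the arm can. A call with a number of a shift or a turn outside -1 to 1 is refused whole. A call with a gripper value outside its range is refused whole. The fingers move at their own pace and stop on an object; "newtons" is the grip in N (left out, the last holds). Time passes only in rows, so rows that do not move let the fingers close. It gives the time, the measured TCP pose, the force, the opening and the grip force at its end, in the units of the state.
- bot.observe(): the state, without advancing time (a new reading comes with each control period).
- bot.grab_frame(name): name is "scene" or "top" or "wrist"; returns a dict with "pixels" (400x640x3 uint8, red, green, blue), "fovy" (degrees; the focal length in pixels is half the picture's height over the tangent of half this angle, whatever the lens; pixels are square), "cx", "cy" (the principal point, pixels), "k1" (the pictures are not rectified: a ray, as slopes to the right and down, at radius r is drawn at 1 + k1 r^2 times it, then the intrinsics apply), "rvec" (rotation vector, rad) and "tvec" (3), from world to camera coordinates, as OpenCV has them; the wrist camera has in their place "mount" (4x4, takes a point from camera to tool coordinates, whose origin is the TCP and whose axes are the flange's). Camera axes: x right, y down, z forward; pixel columns grow to the right and rows downward; lengths in m; the calibration is good to about 2 mm. A picture is of the moment at which its call begins: read the wrist's pose just before it. There is no depth.
- bot.job_done(): hands the job in; it is judged then, once.
The state is a dict: "clock": time; "qpos": joint angles; "qd": joint speeds; "joint_efforts": joint torques, N m; "position": TCP position; "tool_rot": TCP orientation; "force": force on the tool from outside, world axes, zero at the start; "moment": the same for the moment, N m; "grip_width": finger opening in m; "finger_force": force on a finger pad.
Only numpy, scipy, OpenCV 4.12 (cv2) and the standard library are available. Lean on these libraries where they do the work, as an engineer would, in place of code of your own. Each camera call takes 0.05 s, during which the arm holds its last target. There are 200 camera calls.

## Working session

There is one attempt and no reset: what is moved stays moved. The work goes in short steps, Python scripts to look and compute and a tool call to move; the robot and the scene stay as the last step left them, time stands still between calls to the robot, and variables do not carry over. Pictures are saved under pics/ and viewed, at most 10 in all, crops included, and the job is handed in when it is done.

Besides the shell and the picture viewer there is one more tool, called after ">>>" in YAML: its name, and indented under it one key for each argument. jog_arm: Moves the arm, as the interface text tells. Shifts and turns lie within -1 to 1; 1 stands for 30 mm of shift or 0.08 rad of turn. Its arguments: {"type":"object","properties":{"motion":{"type":"array","items":{"type":"array","items":{"type":"number"}}},"newtons":{"type":"number"}},"required":["motion"]}

```bash
mkdir -p pics; ls; python3 - <<'E'
from workcell import bot
import cv2,json
print(bot.observe())
for n in("scene","top"):
    f=bot.grab_frame(n)
    cv2.imwrite(f"pics/{n}0.png",f["pixels"][:,:,::-1])
    print({k:v for k,v in f.items() if k!="pixels"})
E
```

```text
pics
{'clock': 0.0, 'qpos': array([ 1.13178403,  0.5220457 , -0.03632078,  1.59999264,  0.02123196,
        1.02110745, -0.11279845]), 'qd': array([-0.00144581, -0.0007062 ,  0.00043012,  0.00057483, -0.00074843,
       -0.00040303, -0.0017687 ]), 'joint_efforts': array([-1.15916373e-03, -9.27104115e+01,  1.97986543e+00, -3.69935632e+01,
        1.78296299e-02,  8.22744827e-03, -1.74156395e-05]), 'position': array([ 0.22512924, -0.58263625,  0.1919116 ]), 'tool_rot': array([-3.14043080e+00,  1.13862444e-04,  3.68814636e-01]), 'force': array([ 0.24976983, -0.16855583,  0.11212783]), 'moment': array([ 0.02344119, -0.02704815, -0.03872576]), 'finger_force': 0.0, 'grip_width': 0.08540240545869954}
{'fovy': 48.77836974013481, 'cx': 319.3892654319757, 'cy': 200.5534862033722, 'k1': -0.02433557088042589, 'rvec': array([ 1.68616505,  2.11816636, -0.65597122]), 'tvec': array([ 0.14548057, -0.37276801,  1.71247388])}
{'fovy': 46.756763979755945, 'cx': 310.89216570108226, 'cy': 204.40860390748537, 'k1': -0.014344826744990661, 'rvec': array([ 2.15278332, -2.11680887,  0.18021166]), 'tvec': array([-0.0299565 ,  0.57400358,  1.38290814])}
```

View pics/scene0.png

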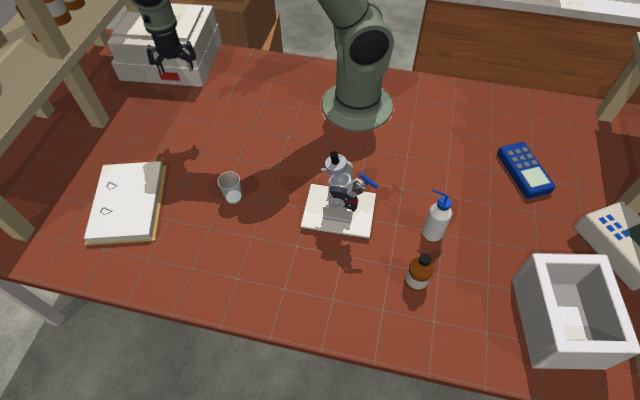

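View pics/top0.png

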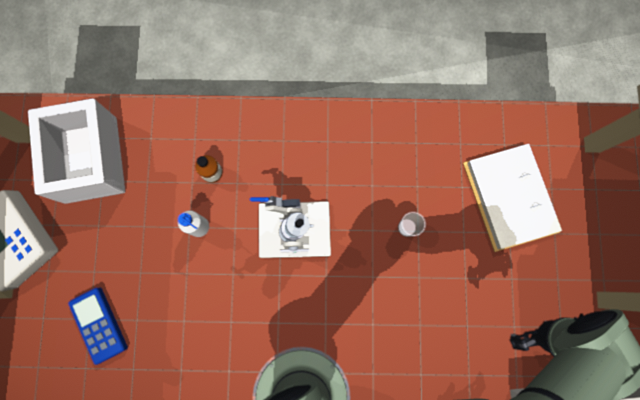

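The tool stays vertical, so I'll need accurate stand pose, lean and handle angle. Enlarging the stand in both views.

```bash
cat > h.py <<'E'
import numpy as np,cv2
from workcell import bot
def K(f):
    F=200/np.tan(np.radians(f["fovy"])/2); return F
def ext(f,st=None):
    if "rvec" in f:
        return cv2.Rodrigues(np.array(f["rvec"]))[0],np.array(f["tvec"])
    r,p,y=st["tool_rot"]; from scipy.spatial.transform import Rotation as Ro
    T=np.eye(4);T[:3,:3]=Ro.from_euler("xyz",[r,p,y]).as_matrix();T[:3,3]=st["position"]
    W=np.linalg.inv(T@np.array(f["mount"])); return W[:3,:3],W[:3,3]
def proj(f,P,st=None):
    R,t=ext(f,st);c=np.atleast_2d(P)@R.T+t;s=c[:,:2]/c[:,2:];r2=(s**2).sum(1,keepdims=True)
    return s*(1+f["k1"]*r2)*K(f)+[f["cx"],f["cy"]]
def ray(f,uv,st=None):
    R,t=ext(f,st);d=(np.array(uv,float)-[f["cx"],f["cy"]])/K(f);s=d.copy()
    for _ in range(10): s=d/(1+f["k1"]*(s@s))
    v=R.T@np.array([*s,1]);return -R.T@t,v/np.linalg.norm(v)
def atz(f,uv,z,st=None):
    o,v=ray(f,uv,st);return o+v*(z-o[2])/v[2]
def crop(f,name,c0,r0,w,h,k):
    cv2.imwrite("pics/"+name,cv2.resize(f["pixels"][r0:r0+h,c0:c0+w,::-1],None,fx=k,fy=k,interpolation=cv2.INTER_CUBIC))
E
python3 - <<'E'
from h import *
f=bot.grab_frame("top");g=bot.grab_frame("scene")
a=cv2.resize(f["pixels"][185:270,240:345,::-1],None,fx=6,fy=6,interpolation=cv2.INTER_CUBIC)[:,:400*2]
crop(f,"t1.png",235,180,110,85,7);crop(g,"s1.png",285,140,110,105,5)
E
```

```text
(no output)
```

View pics/t1.png

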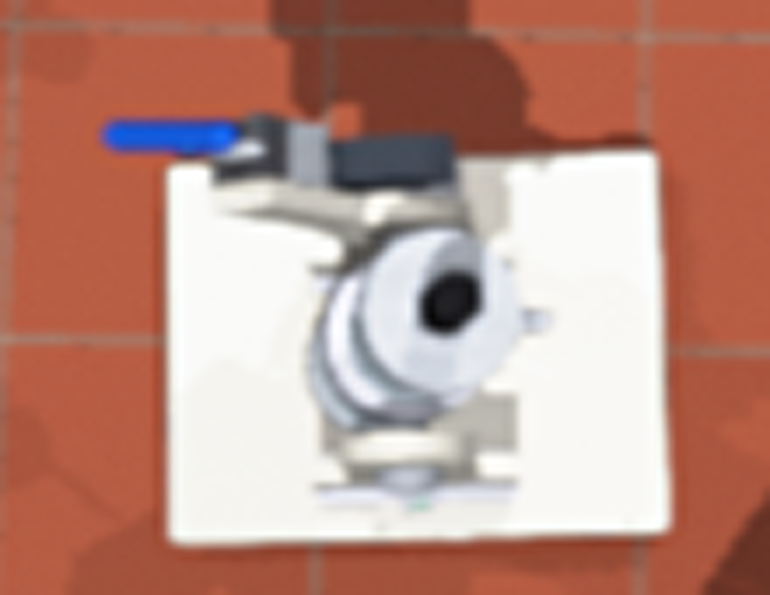

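View pics/s1.png

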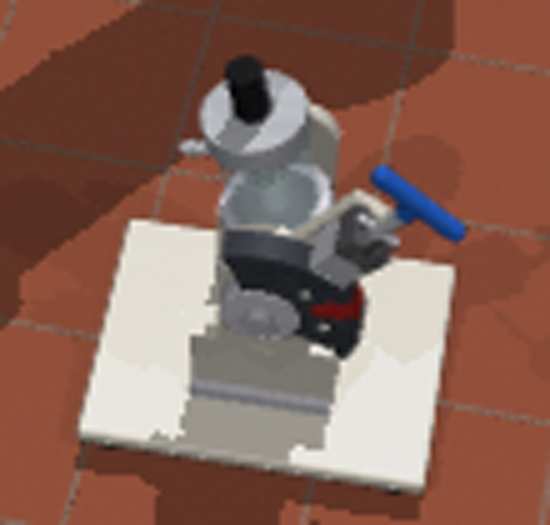

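Top crop: base corners at about (167,163), (657,150), (670,530), (170,543); the bar runs from (107,135) to (235,135) and the plug's outer end is near (455,290). Scene crop: plug end at (245,65), bar ends at (380,173) and (462,233), with the red hole below and to the right of the plunger.

```bash
cat >> h.py <<'E'
def S2W(p,s):
    x,y,a=s;c,q=np.cos(a),np.sin(a);p=np.atleast_2d(p);return np.c_[x+c*p[:,0]-q*p[:,1],y+q*p[:,0]+c*p[:,1],p[:,2]]
U=np.array([0,np.sin(np.radians(35)),np.cos(np.radians(35))]);V=np.array([0,U[2],-U[1]])
def bar(th,d): # ends
    c=np.array([.065,0,.15])+d*U; e=np.array([np.cos(th),0,0])+np.sin(th)*V; return c+.032*e,c-.032*e
def tub(l,d): return np.array([0,-d*np.sin(l),.15+d*np.cos(l)])
E
python3 - <<'E'
from h import *
from scipy.optimize import least_squares as LS
f=bot.grab_frame("top");g=bot.grab_frame("scene")
ct=np.array([[167,163],[657,150],[670,530],[170,543]])/7+[235,180]-.5
P=np.array([[.085,.11,.026],[.085,-.11,.026],[-.085,-.11,.026],[-.085,.11,.026]])
cs=np.array([[80,440],[425,490],[455,265],[130,222]])/5+[285,140]-.5
Ps=np.array([[.085,-.11,.026],[.085,.11,.026],[-.085,.11,.026],[-.085,-.11,.026]])
r=LS(lambda s:np.r_[(proj(f,S2W(P,s))-ct).ravel(),(proj(g,S2W(Ps,s))-cs).ravel()],[.55,.05,0])
print(r.x,r.fun.round(1)); s=r.x
bt=np.array([[107,135]])/7+[235,180]-.5
bs=np.array([[378,173],[464,235]])/5+[285,140]-.5
pt=np.array([455,292])/7+[235,180]-.5; ps=np.array([245,66])/5+[285,140]-.5
r2=LS(lambda q:np.r_[(proj(f,S2W(tub(q[0],.133),s))-pt).ravel(),(proj(g,S2W(tub(q[0],.133),s))-ps).ravel()],[0.])
print("lean",r2.x,r2.fun)
r3=LS(lambda q:np.r_[(proj(f,S2W(bar(q[0],.144)[0],s))-bt).ravel(),(proj(g,S2W(np.array(bar(q[0],.144))[::-1],s))-bs).ravel()],[1.4])
print("bar",r3.x,r3.fun)
for n,p in dict(trun=[0,0,.15],plug=tub(r2.x[0],.115),tbar=[.065,*(.144*U[1:])+np.array([0,.15])],e1=bar(r3.x[0],.144)[0],e2=bar(r3.x[0],.144)[1],plug40=tub(.7,.115)).items(): print(n,S2W(p,s).round(4))
# hole: red dot in scene: lean needed unknown; show predicted rim hole position
for off in(-6,0,6):
    a=np.radians(35)-(-(r2.x[0]-np.radians(40+off)))  # angle toward +y of red hole now
    for aa in [np.radians(35)+np.radians(40+off)-r2.x[0]]:
        q=np.array([.065,.06*np.sin(aa),.15+.06*np.cos(aa)]);print(off,((proj(g,S2W(q,s))-[284.5,139.5])*5).round())
E
```

```text
[0.50286831 0.03213683 0.04887627] [-0.4 -0.6 -0.5 -0.9 -0.2 -1.  -0.1 -0.6 -0.7 -1.5  0.3 -0.9  0.4 -0.5
 -0.4 -1.2]
lean [0.16996577] [-0.45578806 -5.0481425  -0.54287573  4.02773488]
bar [1.64742979] [-0.46978442 -2.68153664 -1.56048331  4.99380416 -0.02259868  1.9982063 ]
trun [[0.5029 0.0321 0.15  ]]
plug [[0.5038 0.0127 0.2633]]
tbar [[0.5638 0.1178 0.268 ]]
e1 [[0.56   0.1438 0.2497]]
e2 [[0.5675 0.0918 0.2863]]
plug40 [[ 0.5065 -0.0419  0.238 ]]
-6 [[350. 305.]]
0 [[355. 311.]]
6 [[359. 318.]]
```

```bash
python3 - <<'E'
from h import *
from scipy.optimize import least_squares as LS
f=bot.grab_frame("top");g=bot.grab_frame("scene")
ct=np.array([[167,163],[657,150],[670,530],[170,543]])/7+[235,180]-.5
P=np.array([[.085,.11,.026],[.085,-.11,.026],[-.085,-.11,.026],[-.085,.11,.026]])
cs=np.array([[80,440],[425,490],[455,265],[130,222]])/5+[285,140]-.5
Ps=P[[1,0,3,2]]
bt=np.array([107,135])/7+[235,180]-.5
bs=np.array([[378,173],[464,235]])/5+[285,140]-.5
pt=np.array([455,292])/7+[235,180]-.5; ps=np.array([245,66])/5+[285,140]-.5
def res(q):
    s=q[:3];b=np.array([q[3],q[6],0]);B=np.array(bar(q[5],.144));T=tub(q[4],.133)
    return np.r_[(proj(f,S2W(P+b,s))-ct).ravel(),(proj(g,S2W(Ps+b,s))-cs).ravel(),(proj(f,S2W(T,s))-pt).ravel(),(proj(g,S2W(T,s))-ps).ravel(),(proj(f,S2W(B[0],s))-bt).ravel(),(proj(g,S2W(B[::-1],s))-bs).ravel(),q[6]*200]
r=LS(res,[.5,.03,.05,0,.17,1.6,0],x_scale=.01)
q=r.x;s=q[:3];print(q.round(4),r.fun.round(1))
np.save("s.npy",q)
for n,p in dict(trun=[0,0,.15],plug=tub(q[4],.115),tbar=[.065,*(.144*U[1:])+np.array([0,.15])],e1=bar(q[5],.144)[0],e2=bar(q[5],.144)[1],plug40=tub(.7,.115)).items(): print(n,S2W(p,s).round(4))
for off in(-6,0,6):
    aa=np.radians(75+off)-q[4]
    print(off,((proj(g,S2W([.074,.06*np.sin(aa),.15+.06*np.cos(aa)],s))-[284.5,139.5])*5).round(),((proj(g,S2W([.065,.06*np.sin(aa),.15+.06*np.cos(aa)],s))-[284.5,139.5])*5).round())
E
```

```text
[ 4.9000e-01  3.1600e-02  4.7700e-02  1.2800e-02  1.7610e-01  1.4769e+00
 -1.0000e-04] [-0.4 -0.6 -0.4 -0.9 -0.2 -1.  -0.1 -0.6 -0.8 -1.6  0.3 -0.8  0.4 -0.4
 -0.3 -1.2 -0.  -0.1 -0.   0.5 -0.4  0.  -0.6 -0.5  0.3 -0.2 -0. ]
trun [[0.49   0.0316 0.15  ]]
plug [[0.491  0.0115 0.2632]]
tbar [[0.551  0.1172 0.268 ]]
e1 [[0.5528 0.1434 0.2497]]
e2 [[0.5493 0.091  0.2862]]
plug40 [[ 0.4936 -0.0424  0.238 ]]
-6 [[351. 299.]] [[353. 286.]]
0 [[356. 306.]] [[358. 293.]]
6 [[359. 312.]] [[361. 299.]]
```

```bash
cat >> h.py <<'E'
def plan(tx,ty,tz,yaw,n,op,st=None):
    st=st or bot.observe();p=np.array(st["position"]);y=st["tool_rot"][2]
    dy=(yaw-y+np.pi)%(2*np.pi)-np.pi;d=(np.array([tx,ty,tz])-p)/n;out=[]
    for i in range(n):
        c,s=np.cos(y),np.sin(y)
        out.append([round(float(v),2) for v in ((c*d[0]+s*d[1])/.03,(s*d[0]-c*d[1])/.03,-d[2]/.03,-dy/n/.08)]+[op]);y+=dy/n
    print("dpos",(d*n).round(4),"dyaw",round(dy,3));print(out)
E
python3 -c "
from h import *
plan(.491,.0115,.335,1.618,24,1)"
```

```text
dpos [0.2658 0.5944 0.1426] dyaw 1.249
[[0.64, -0.64, -0.2, -0.65, 1], [0.67, -0.6, -0.2, -0.65, 1], [0.7, -0.57, -0.2, -0.65, 1], [0.73, -0.53, -0.2, -0.65, 1], [0.76, -0.49, -0.2, -0.65, 1], [0.78, -0.45, -0.2, -0.65, 1], [0.81, -0.41, -0.2, -0.65, 1], [0.83, -0.37, -0.2, -0.65, 1], [0.84, -0.32, -0.2, -0.65, 1], [0.86, -0.28, -0.2, -0.65, 1], [0.87, -0.23, -0.2, -0.65, 1], [0.88, -0.19, -0.2, -0.65, 1], [0.89, -0.14, -0.2, -0.65, 1], [0.9, -0.09, -0.2, -0.65, 1], [0.9, -0.05, -0.2, -0.65, 1], [0.9, -0.0, -0.2, -0.65, 1], [0.9, 0.05, -0.2, -0.65, 1], [0.9, 0.09, -0.2, -0.65, 1], [0.89, 0.14, -0.2, -0.65, 1], [0.88, 0.19, -0.2, -0.65, 1], [0.87, 0.23, -0.2, -0.65, 1], [0.86, 0.28, -0.2, -0.65, 1], [0.85, 0.32, -0.2, -0.65, 1], [0.83, 0.37, -0.2, -0.65, 1]]
```

>>> jog_arm:
  motion:
    - [0.64,-0.64,-0.4,-0.65,1]
    - [0.67,-0.6,-0.4,-0.65,1]
    - [0.7,-0.57,-0.4,-0.65,1]
    - [0.73,-0.53,-0.4,-0.65,1]
    - [0.76,-0.49,-0.4,-0.65,1]
    - [0.78,-0.45,-0.4,-0.65,1]
    - [0.81,-0.41,-0.4,-0.65,1]
    - [0.83,-0.37,-0.4,-0.65,1]
    - [0.84,-0.32,-0.4,-0.65,1]
    - [0.86,-0.28,-0.4,-0.65,1]
    - [0.87,-0.23,-0.4,-0.65,1]
    - [0.88,-0.19,-0.4,-0.65,1]

```text
clock: 1.6
position: [0.3583, -0.2842, 0.3374]
tool_rot: [3.141, 0.0, 0.997]
force: [1.3, 0.0, -0.1]
grip_width: 0.0851
finger_force: 0.0
```

>>> jog_arm:
  motion:
    - [0.89,-0.14,0,-0.65,1]
    - [0.9,-0.09,0,-0.65,1]
    - [0.9,-0.05,0,-0.65,1]
    - [0.9,0,0,-0.65,1]
    - [0.9,0.05,0,-0.65,1]
    - [0.9,0.09,0,-0.65,1]
    - [0.89,0.14,0,-0.65,1]
    - [0.88,0.19,0,-0.65,1]
    - [0.87,0.23,0,-0.65,1]
    - [0.86,0.28,0,-0.65,1]
    - [0.85,0.32,0,-0.65,1]
    - [0.83,0.37,0,-0.65,1]

```text
clock: 2.8
position: [0.491, 0.0124, 0.337]
tool_rot: [3.141, 0.0, 1.621]
force: [1.4, -0.3, -0.6]
grip_width: 0.0853
finger_force: 0.0
```

```bash
python3 - <<'E'
from h import *
plan(.491,.0115,.335,1.618,1,1)
st=bot.observe();f=bot.grab_frame("wrist");cv2.imwrite("pics/w1.png",f["pixels"][:,:,::-1])
q=np.load("s.npy")
print(st["position"],st["tool_rot"],st["qpos"],st["clock"])
print(proj(f,S2W([tub(q[4],.133),*bar(q[5],.144),[.065,0,.15]],q[:3]),st))
E
```

```text
dpos [-0.     -0.0009 -0.002 ] dyaw -0.003
[[-0.03, -0.0, 0.07, 0.03, 1]]
[0.49102823 0.01237655 0.33701022] [3.14139944e+00 1.49420492e-04 1.62058313e+00] [ 0.38021705  0.21561699 -0.63053339  1.71082561  0.13315151  1.25812068
 -0.2305718 ] 2.8
[[321.0988354  201.81826721]
 [411.59805089  22.66581824]
 [411.55402652  93.01078826]
 [377.92031539 149.82432418]]
```

View pics/w1.png

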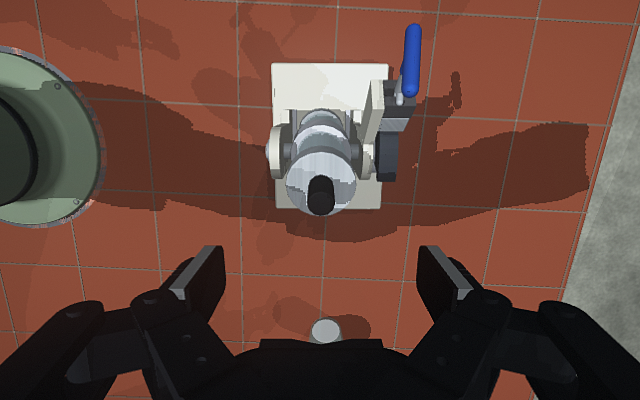

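Prediction and wrist view agree: plug end near (320,203) and bar end near (411,93), within about 1–2 mm. Lowering onto the plug and gripping lightly.

>>> jog_arm:
  motion:
    - [-0.03,0,0.9,0,1]
    - [0,0,0.9,0,1]
    - [0,0,0.83,0,1]
    - [0,0,0,0,0]
    - [0,0,0,0,0]
    - [0,0,0,0,0]
    - [0,0,0,0,0]
    - [0,0,0,0,0]
    - [0,0,0,0,0]
    - [0,0,0,0,0]
  newtons: 20

```text
clock: 3.85
position: [0.491, 0.0094, 0.2578]
tool_rot: [3.141, 0.0, 1.617]
force: [-0.2, -0.5, 0.2]
grip_width: 0.0002
finger_force: 0.0
```

Closed on nothing; looking.

```bash
python3 - <<'E'
from h import *
st=bot.observe();f=bot.grab_frame("wrist");g=bot.grab_frame("scene")
a=f["pixels"][100:400,120:520,::-1];b=cv2.resize(g["pixels"][110:230,290:400,::-1],(367,400),interpolation=cv2.INTER_CUBIC)
a=cv2.resize(a,(433,325))
o=np.zeros((400,800,3),np.uint8);o[:325,:433]=a;o[:,433:]=b;cv2.imwrite("pics/c2.png",o)
print(proj(f,st["position"],st))
E
```

```text
[[321.33043017 221.96122388]]
```

View pics/c2.png

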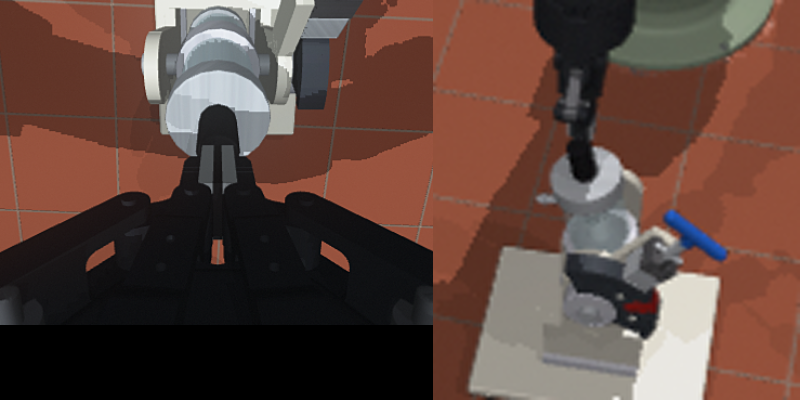

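```bash
python3 - <<'E'
from h import *
st=bot.observe();f=bot.grab_frame("wrist");s=np.load("s.npy")[:3]
for l in(.0,.06,.12,.176,.22): print(l,proj(f,S2W([tub(l,.098),tub(l,.133)],s),st).round().tolist())
crop(f,"w3.png",250,160,140,110,5)
print(st["force"],st["position"], proj(f,st["position"]+[[0,0,0],[0,.01,0],[0,0,.02]],st).round())
E
```

```text
0.0 [[322.0, 182.0], [322.0, 198.0]]
0.06 [[322.0, 191.0], [322.0, 213.0]]
0.12 [[322.0, 200.0], [322.0, 227.0]]
0.176 [[322.0, 208.0], [322.0, 239.0]]
0.22 [[322.0, 214.0], [322.0, 248.0]]
[-0.56954401  0.08860689  0.40305387] [0.49093504 0.00942408 0.25766011] [[321. 222.]
 [322. 206.]
 [321. 235.]]
```

View pics/w3.png

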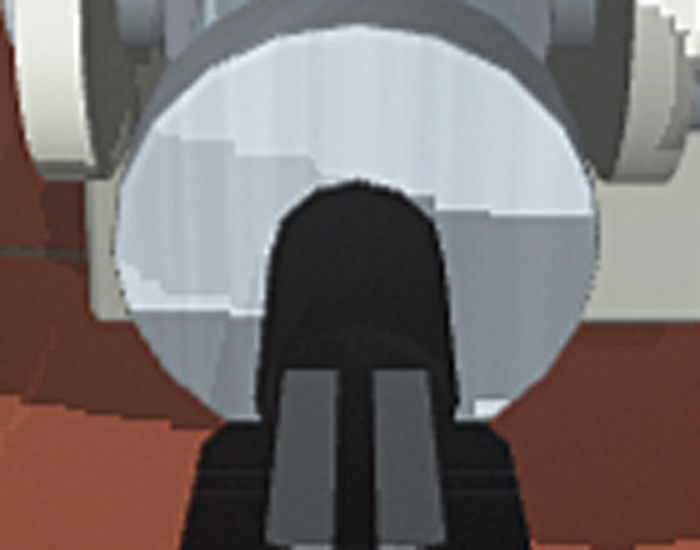

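```bash
python3 - <<'E'
from h import *
st=bot.observe();f=bot.grab_frame("wrist")
print(np.array(f["mount"]).round(3),K(f),f["k1"],f["cx"],f["cy"])
M=np.linalg.inv(np.array(f["mount"]))
def pt(p):
    c=M@np.array([*p,1]);s=c[:2]/c[2];return (s*K(f)+[f["cx"],f["cy"]]).round(),c[2].round(3)
for z in(0,-.013,-.03):
  for x in(-.011,.011): print(z,x,pt([x,.0427,z]),pt([x,0,z]))
o,v=ray(f,(321,234),st);print(o,v)
g=bot.grab_frame("scene");s=np.load("s.npy")[:3]
print(proj(g,st["position"]),proj(g,S2W([tub(.16,.098),tub(.16,.133)],s)))
crop(g,"s3.png",300,120,70,60,10)
E
```

```text
[[ 0.    -0.964 -0.266  0.066]
 [ 1.     0.001 -0.    -0.   ]
 [ 0.    -0.266  0.964 -0.181]
 [ 0.     0.     0.     1.   ]] 321.772851389909 -0.005178366376331478 320.65255261403485 195.7013109267235
0 -0.011 (array([392., 239.]), np.float64(0.195)) (array([321., 239.]), np.float64(0.195))
0 0.011 (array([394., 204.]), np.float64(0.189)) (array([321., 204.]), np.float64(0.189))
-0.013 -0.011 (array([397., 248.]), np.float64(0.183)) (array([321., 248.]), np.float64(0.183))
-0.013 0.011 (array([399., 211.]), np.float64(0.177)) (array([321., 211.]), np.float64(0.177))
-0.03 -0.011 (array([404., 262.]), np.float64(0.166)) (array([321., 262.]), np.float64(0.166))
-0.03 0.011 (array([407., 222.]), np.float64(0.16)) (array([321., 222.]), np.float64(0.16))
[0.48754098 0.07562172 0.43890069] [ 0.01824495 -0.37743784 -0.92585517]
[[333.74483529 158.56311249]] [[335.96946062 161.38246914]
 [334.21579339 153.17358246]]
```

View pics/s3.png

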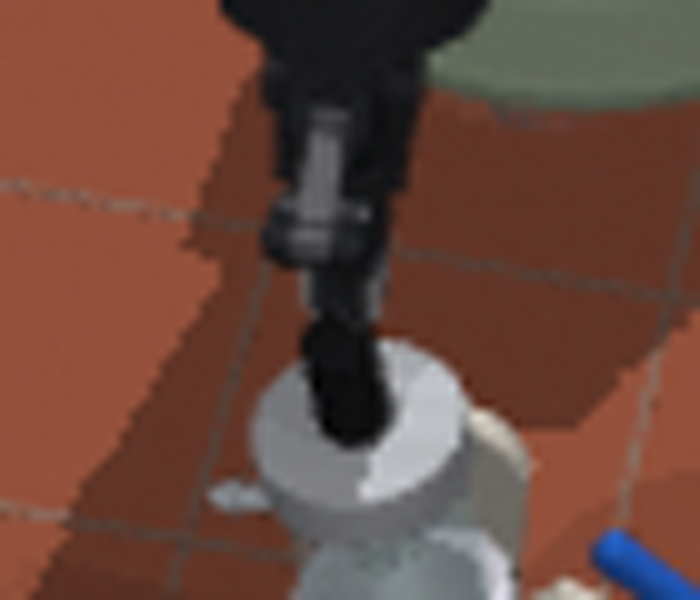

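The pictures show the fingertips ending at the plug's top (wrist raw (321,234), where the stated TCP should be at row ~205–222). Both finger coordinates in w1 and w3 fit fingers that end about 42 mm short of the reported TCP. I'll trust the pictures and lower further, in steps, watching the force.

>>> jog_arm:
  motion:
    - [0,0,0,0,1]
    - [0,0,0,0,1]
    - [0,0,0,0,1]
    - [0,0,0,0,1]
    - [0,0,0,0,1]
    - [0,0,0.35,0,1]
    - [0,0,0.35,0,1]

```text
clock: 4.8
position: [0.4909, 0.0094, 0.2357]
tool_rot: [3.141, 0.0, 1.617]
force: [0.2, 0.6, 0.1]
grip_width: 0.0856
finger_force: 0.0
```

>>> jog_arm:
  motion:
    - [0.05,0,0.25,0,1]
    - [0,0,0.25,0,1]
    - [0,0,0,0,0]
    - [0,0,0,0,0]
    - [0,0,0,0,0]
    - [0,0,0,0,0]
    - [0,0,0,0,0]
    - [0,0,0,0,0]
    - [0,0,0,0,0]
  newtons: 20

```text
clock: 5.7
position: [0.4911, 0.0109, 0.2219]
tool_rot: [3.141, 0.0, 1.617]
force: [-1.0, -0.4, 7.3]
grip_width: 0.0209
finger_force: 20.9
```

Gripped (20.9 mm). Swinging along the arc to about 28° lean, on plain rim between the holes.

>>> jog_arm:
  motion:
    - [-0.21,0,0.0,0,0]
    - [-0.21,0,0.04,0,0]
    - [-0.2,0,0.06,0,0]
    - [-0.2,0,0.07,0,0]
    - [-0.2,0,0.08,0,0]
    - [-0.2,0,0.1,0,0]
    - [0,0,0,0,0]

```text
clock: 6.4
position: [0.4927, -0.0268, 0.2108]
tool_rot: [3.142, 0.0, 1.616]
force: [1.6, -1.4, 3.3]
grip_width: 0.0209
finger_force: 22.2
```

```bash
python3 - <<'E'
from h import *
st=bot.observe();f=bot.grab_frame("wrist");s=np.load("s.npy")[:3];g=bot.grab_frame("scene")
for l in(.4,.45,.489,.53): print(l,proj(f,S2W([tub(l,.098)],s),st).round().tolist(),(5*(proj(f,S2W([tub(l,.098)],s),st)-[200,100])).round(),(5*(proj(g,S2W([tub(l,.098)],s))-[310,140])).round())
a=cv2.resize(f["pixels"][100:220,240:400,::-1],None,fx=2.5,fy=2.5);b=cv2.resize(g["pixels"][130:230,300:380,::-1],None,fx=5,fy=5,interpolation=cv2.INTER_CUBIC)
o=np.zeros((500,800,3),np.uint8);o[:300,:400]=a;o[:500,400:]=b;cv2.imwrite("pics/c4.png",o)
for off in(-6,0,6):
  for l in (.45,.5):
    aa=np.radians(75+off)-l; print(off,l,(5*(proj(g,S2W([.074,.052*np.sin(aa),.15+.052*np.cos(aa)],s))-[300,130])+[400,0]).round(),(5*(proj(g,S2W([.065,.06*np.sin(aa),.15+.06*np.cos(aa)],s))-[300,130])+[400,0]).round())
E
```

```text
0.4 [[322.0, 204.0]] [[608. 519.]] [[ 90. 109.]]
0.45 [[322.0, 211.0]] [[608. 556.]] [[ 82. 110.]]
0.489 [[322.0, 216.0]] [[608. 582.]] [[ 77. 111.]]
0.53 [[322.0, 222.0]] [[608. 608.]] [[ 70. 112.]]
-6 0.45 [[646. 336.]] [[659. 319.]]
-6 0.5 [[643. 334.]] [[655. 316.]]
0 0.45 [[653. 341.]] [[666. 324.]]
0 0.5 [[650. 339.]] [[663. 321.]]
6 0.45 [[658. 346.]] [[672. 330.]]
6 0.5 [[656. 344.]] [[670. 327.]]
```

View pics/c4.png

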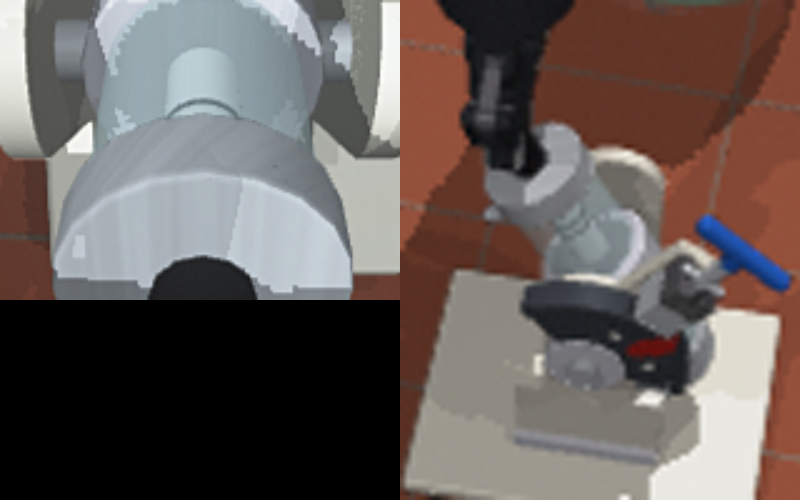

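Tube is at about 28° (plug gripped, pin location on plain rim). Letting go and rising.

>>> jog_arm:
  motion:
    - [0,0,0,0,1]
    - [0,0,0,0,1]
    - [0,0,0,0,1]
    - [0,0,0,0,1]
    - [0,0,0,0,1]
    - [0,0,-1,0,1]
    - [0,0,-1,0,1]
    - [0,0,-1,0,1]
    - [0,0,-0.8,0,1]

```text
clock: 7.4
position: [0.4926, -0.0255, 0.3268]
tool_rot: [3.141, 0.0, 1.617]
force: [-0.9, 0.1, -0.3]
grip_width: 0.0855
finger_force: 0.0
```

```bash
python3 -c "
from h import *
plan(.551,.1172,.325,1.504,6,0.6)"
```

```text
dpos [ 0.0584  0.1427 -0.0018] dyaw -0.113
[[0.78, 0.36, 0.01, 0.24, 0.6], [0.78, 0.35, 0.01, 0.24, 0.6], [0.79, 0.33, 0.01, 0.24, 0.6], [0.8, 0.32, 0.01, 0.24, 0.6], [0.8, 0.3, 0.01, 0.24, 0.6], [0.81, 0.29, 0.01, 0.24, 0.6]]
```

>>> jog_arm:
  motion:
    - [0.78,0.36,0.01,0.24,0.6]
    - [0.78,0.35,0.01,0.24,0.6]
    - [0.79,0.33,0.01,0.24,0.6]
    - [0.8,0.32,0.01,0.24,0.6]
    - [0.8,0.3,0.01,0.24,0.6]
    - [0.81,0.29,0.01,0.24,0.6]
    - [0,0,0,0,0.6]

```text
clock: 8.1
position: [0.5515, 0.1205, 0.3229]
tool_rot: [-3.141, -0.002, 1.505]
force: [-1.7, -0.7, 0.0]
grip_width: 0.0514
finger_force: 0.0
```

```bash
python3 - <<'E'
from h import *
st=bot.observe();f=bot.grab_frame("wrist");s=np.load("s.npy")
p=f["pixels"].astype(int);m=(p[...,2]>120)&(p[...,2]>p[...,0]+60)&(p[...,2]>p[...,1]+30)
n,l,t,c=cv2.connectedComponentsWithStats(m.astype(np.uint8));print(t[t[:,4]>80])
k=1+np.argmin(np.hypot(*(c[1:]-[320,210]).T)+1e3*(t[1:,4]<80))
ys,xs=np.where(l==k);print(c[k],[(xs[ys==y].mean().round(1),y) for y in (ys.min()+3,ys.max()-3)])
print(proj(f,S2W([*bar(s[5],.144),np.mean(bar(s[5],.144),0)],s[:3]),st).round(1),st["position"],st["tool_rot"][2])
for l_ in(.45,.489,.53): print(l_,proj(f,S2W([tub(l_,.133),tub(l_,.098)],s[:3]),st).round().tolist())
cv2.imwrite("pics/w5.png",f["pixels"][:,:,::-1])
E
```

```text
[[     0      0    640    400 254932]
 [   312    166     17     79   1068]]
[320.62734082 206.03838951] [(np.float64(322.0), np.int64(169)), (np.float64(319.0), np.int64(241))]
[[320.8 163.4]
 [320.7 242.9]
 [320.8 201.4]] [0.55151858 0.12054569 0.32292107] 1.504615510376866
0.45 [[266.0, 362.0], [268.0, 324.0]]
0.489 [[267.0, 364.0], [269.0, 326.0]]
0.53 [[268.0, 366.0], [270.0, 328.0]]
```

View pics/w5.png

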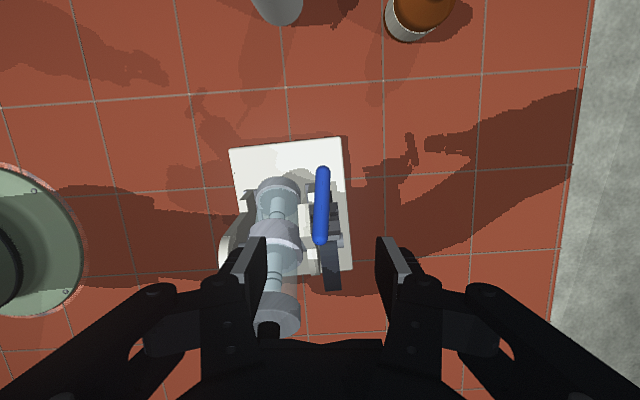

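Bar is at (320,166)–(320,245), as predicted and centred between the fingers. Lowering and closing lightly to centre on it.

>>> jog_arm:
  motion:
    - [-0.1,0,0.9,0,0.6]
    - [0,0,0.9,0,0.5]
    - [0,0,0.8,0,0.4]
    - [0,0,0.75,0,0.35]
    - [0,0,0,0,0.3]

```text
clock: 8.65
position: [0.5498, 0.1127, 0.2206]
tool_rot: [-3.138, 0.002, 1.501]
force: [0.0, 0.2, 1.2]
grip_width: 0.0257
finger_force: 0.0
```

>>> jog_arm:
  motion:
    - [0,0,0,0,0.1]
    - [0,0,0,0,0.1]
    - [0,0,0,0,0.1]
    - [0,0,0,0,0.1]
    - [0,0,0,0,0.1]
  newtons: 20

```text
clock: 9.15
position: [0.5515, 0.1138, 0.2234]
tool_rot: [3.141, 0.0, 1.501]
force: [-0.8, -4.9, 3.3]
grip_width: 0.0113
finger_force: 22.1
```

>>> jog_arm:
  motion:
    - [0,0,0,0,0.17]
    - [0.1,0,0,0,0.17]
    - [0,0,0,0.9,0.17]
    - [0,0,0,0.9,0.17]
    - [0,0,0,0.9,0.17]
    - [0,0,0,0.9,0.17]
    - [0,0,0,0.9,0.17]
    - [0,0,0,0.9,0.17]

```text
clock: 9.95
position: [0.5525, 0.1184, 0.2234]
tool_rot: [3.14, -0.003, 1.067]
force: [6.6, 2.7, 2.3]
grip_width: 0.0144
finger_force: 4.7
```

>>> jog_arm:
  motion:
    - [0,0,0,0.9,0.17]
    - [0,0,0,0.9,0.17]
    - [0,0,0,0.9,0.17]
    - [0,0,0,0.9,0.17]
    - [0,0,0,0.9,0.17]

```text
clock: 10.45
position: [0.5535, 0.118, 0.224]
tool_rot: [3.14, -0.004, 0.707]
force: [9.9, -1.9, 6.2]
grip_width: 0.0149
finger_force: 7.9
```

>>> jog_arm:
  motion:
    - [0.05,0.05,0,0.9,0.17]
    - [0,0,0,0.9,0.17]
    - [0,0,0,0.9,0.17]
    - [0,0,0,0.9,0.17]
    - [0,0,0,0.9,0.17]
    - [0,0,0,0,0.17]

```text
clock: 11.05
position: [0.5546, 0.1165, 0.2237]
tool_rot: [3.14, -0.002, 0.346]
force: [2.1, -7.3, 9.7]
grip_width: 0.0143
finger_force: 5.7
```

```bash
cat > b.py <<'E'
from h import *
from scipy.optimize import least_squares as LS
# handle state from the scene camera: bar's blue ends
def blue(name="scene",box=None):
    f=bot.grab_frame(name);s=np.load("s.npy");p=f["pixels"].astype(int)
    m=((p[...,2]>90)&(p[...,2]>p[...,0]+50)&(p[...,2]>p[...,1]+25)).astype(np.uint8)
    c=proj(f,S2W([.065,*(.137*U[1:]+[0,.15])],s[:3]))[0]
    ys,xs=np.where(m);k=np.hypot(xs-c[0],ys-c[1])<24;pts=np.c_[xs,ys][k]
    mu=pts.mean(0);w,v=np.linalg.eigh(np.cov(pts.T));t=(pts-mu)@v[:,1]
    print(name,"n",len(pts),"centre",mu.round(1),"ends",(mu+t.min()*v[:,1]).round(1),(mu+t.max()*v[:,1]).round(1))
    for d in(.144,.140,.130):
        for th in(0,.3,.6): print(" ",d,th,"centre",proj(f,S2W(np.mean(bar(th,d),0),s[:3])).round(1),"ends",proj(f,S2W(bar(th,d),s[:3])).round(1).tolist())
if __name__=="__main__": blue();print(bot.observe()["clock"])
E
python3 b.py
```

```text
scene n 63 centre [368.7 182.7] ends [367.8 173. ] [369.6 191. ]
  0.144 0 centre [[368.6 180. ]] ends [[367.1, 189.7], [370.0, 170.7]]
  0.144 0.3 centre [[368.6 180. ]] ends [[370.0, 190.9], [367.2, 169.5]]
  0.144 0.6 centre [[368.6 180. ]] ends [[372.6, 191.0], [364.6, 169.2]]
  0.14 0 centre [[367.6 180.7]] ends [[366.2, 190.3], [369.1, 171.3]]
  0.14 0.3 centre [[367.6 180.7]] ends [[369.0, 191.5], [366.3, 170.1]]
  0.14 0.6 centre [[367.6 180.7]] ends [[371.7, 191.6], [363.7, 169.8]]
  0.13 0 centre [[365.3 182.2]] ends [[363.8, 191.8], [366.7, 172.9]]
  0.13 0.3 centre [[365.3 182.2]] ends [[366.6, 192.9], [364.0, 171.7]]
  0.13 0.6 centre [[365.3 182.2]] ends [[369.3, 193.1], [361.3, 171.4]]
11.1
```

>>> jog_arm:
  motion:
    - [0,0,0,0.9,0.17]
    - [0,0,0,0.9,0.17]
    - [0,0,0,0.9,0.17]
    - [0,0,0,0.9,0.17]
    - [0,0,0,0.7,0.17]
    - [0,0,0,0,0.17]

```text
clock: 11.7
position: [0.5543, 0.1153, 0.2232]
tool_rot: [3.139, -0.001, 0.002]
force: [3.4, -12.8, 3.1]
grip_width: 0.0144
finger_force: 6.3
```

```bash
python3 b.py|head -2
```

```text
scene n 74 centre [367.4 181.1] ends [368.9 171.8] [365.9 190.1]
  0.144 0 centre [[368.6 180. ]] ends [[367.1, 189.7], [370.0, 170.7]]
```

Handle is at 0 and the plunger is resting on the rim (bar moved to d≈0.140). Letting go and going back to the plug.

>>> jog_arm:
  motion:
    - [0,0,0,-0.3,0.5]
    - [0,0,0,0,0.5]
    - [0,0,0,0,0.5]
    - [0,0,0,0,0.5]
    - [0,0,-0.9,0,0.6]
    - [0,0,-0.9,0,0.8]
    - [0,0,-0.9,0,1]
    - [0,0,-0.8,0,1]

```text
clock: 12.55
position: [0.5534, 0.1173, 0.3292]
tool_rot: [-3.141, -0.0, 0.03]
force: [0.1, -0.0, -0.1]
grip_width: 0.0856
finger_force: 0.0
```

```bash
python3 -c "
from h import *
plan(.4926,-.0265,.315,1.617,22,1)";python3 b.py|head -1
```

```text
dpos [-0.0608 -0.1438 -0.0142] dyaw 1.587
[[-0.1, 0.21, 0.02, -0.9, 1], [-0.11, 0.21, 0.02, -0.9, 1], [-0.13, 0.2, 0.02, -0.9, 1], [-0.14, 0.19, 0.02, -0.9, 1], [-0.16, 0.18, 0.02, -0.9, 1], [-0.17, 0.17, 0.02, -0.9, 1], [-0.18, 0.15, 0.02, -0.9, 1], [-0.19, 0.14, 0.02, -0.9, 1], [-0.2, 0.13, 0.02, -0.9, 1], [-0.21, 0.11, 0.02, -0.9, 1], [-0.22, 0.1, 0.02, -0.9, 1], [-0.22, 0.08, 0.02, -0.9, 1], [-0.23, 0.06, 0.02, -0.9, 1], [-0.23, 0.05, 0.02, -0.9, 1], [-0.23, 0.03, 0.02, -0.9, 1], [-0.24, 0.01, 0.02, -0.9, 1], [-0.24, -0.0, 0.02, -0.9, 1], [-0.24, -0.02, 0.02, -0.9, 1], [-0.23, -0.04, 0.02, -0.9, 1], [-0.23, -0.05, 0.02, -0.9, 1], [-0.23, -0.07, 0.02, -0.9, 1], [-0.22, -0.09, 0.02, -0.9, 1]]
scene n 83 centre [367.  181.1] ends [368.7 171.8] [365.4 190.1]
```

>>> jog_arm:
  motion:
    - [-0.1,0.21,0.02,-0.9,1]
    - [-0.11,0.21,0.02,-0.9,1]
    - [-0.13,0.2,0.02,-0.9,1]
    - [-0.14,0.19,0.02,-0.9,1]
    - [-0.16,0.18,0.02,-0.9,1]
    - [-0.17,0.17,0.02,-0.9,1]
    - [-0.18,0.15,0.02,-0.9,1]
    - [-0.19,0.14,0.02,-0.9,1]
    - [-0.2,0.13,0.02,-0.9,1]
    - [-0.21,0.11,0.02,-0.9,1]
    - [-0.22,0.1,0.02,-0.9,1]

```text
clock: 13.7
position: [0.5228, 0.0448, 0.321]
tool_rot: [-3.141, -0.0, 0.825]
force: [-0.8, -0.9, -0.2]
grip_width: 0.0857
finger_force: 0.0
```

>>> jog_arm:
  motion:
    - [-0.22,0.08,0.02,-0.9,1]
    - [-0.23,0.06,0.02,-0.9,1]
    - [-0.23,0.05,0.02,-0.9,1]
    - [-0.23,0.03,0.02,-0.9,1]
    - [-0.24,0.01,0.02,-0.9,1]
    - [-0.24,0,0.02,-0.9,1]
    - [-0.24,-0.02,0.02,-0.9,1]
    - [-0.23,-0.04,0.02,-0.9,1]
    - [-0.23,-0.05,0.02,-0.9,1]
    - [-0.23,-0.07,0.02,-0.9,1]
    - [-0.22,-0.09,0.02,-0.9,1]
    - [0,0,0,0,1]

```text
clock: 14.9
position: [0.4919, -0.0277, 0.3144]
tool_rot: [-3.141, 0.0, 1.614]
force: [0.5, 0.0, -0.9]
grip_width: 0.0849
finger_force: 0.0
```

```bash
python3 -c "
from h import *
plan(.4926,-.0265,.215,1.617,4,1)"
```

```text
dpos [ 0.0007  0.0012 -0.0994] dyaw 0.003
[[0.01, 0.01, 0.83, -0.01, 1], [0.01, 0.01, 0.83, -0.01, 1], [0.01, 0.01, 0.83, -0.01, 1], [0.01, 0.01, 0.83, -0.01, 1]]
```

>>> jog_arm:
  motion:
    - [0.04,0,0.83,0,1]
    - [0,0,0.83,0,1]
    - [0,0,0.83,0,1]
    - [0,0,0.8,0,1]
    - [0,0,0,0,0]
    - [0,0,0,0,0]
    - [0,0,0,0,0]
    - [0,0,0,0,0]
    - [0,0,0,0,0]
    - [0,0,0,0,0]
  newtons: 20

```text
clock: 15.9
position: [0.4927, -0.0261, 0.2168]
tool_rot: [3.14, 0.0, 1.613]
force: [-0.4, -1.7, 7.6]
grip_width: 0.021
finger_force: 20.9
```

```bash
python3 b.py
```

```text
scene n 83 centre [367.  181.1] ends [368.7 171.8] [365.4 190.1]
  0.144 0 centre [[368.6 180. ]] ends [[367.1, 189.7], [370.0, 170.7]]
  0.144 0.3 centre [[368.6 180. ]] ends [[370.0, 190.9], [367.2, 169.5]]
  0.144 0.6 centre [[368.6 180. ]] ends [[372.6, 191.0], [364.6, 169.2]]
  0.14 0 centre [[367.6 180.7]] ends [[366.2, 190.3], [369.1, 171.3]]
  0.14 0.3 centre [[367.6 180.7]] ends [[369.0, 191.5], [366.3, 170.1]]
  0.14 0.6 centre [[367.6 180.7]] ends [[371.7, 191.6], [363.7, 169.8]]
  0.13 0 centre [[365.3 182.2]] ends [[363.8, 191.8], [366.7, 172.9]]
  0.13 0.3 centre [[365.3 182.2]] ends [[366.6, 192.9], [364.0, 171.7]]
  0.13 0.6 centre [[365.3 182.2]] ends [[369.3, 193.1], [361.3, 171.4]]
15.95
```

>>> jog_arm:
  motion:
    - [-0.045,0,0.02,0,0]
    - [-0.045,0,0.025,0,0]
    - [-0.045,0,0.025,0,0]
    - [-0.045,0,0.025,0,0]
    - [-0.04,0,0.025,0,0]
    - [-0.04,0,0.025,0,0]

```text
clock: 16.55
position: [0.493, -0.0337, 0.2125]
tool_rot: [3.14, 0.0, 1.613]
force: [-0.7, 0.1, 9.1]
grip_width: 0.0208
finger_force: 21.5
```

>>> jog_arm:
  motion:
    - [-0.03,0,0.02,0,0]
    - [-0.03,0,0.02,0,0]
    - [-0.03,0,0.02,0,0]

```text
clock: 16.85
position: [0.4932, -0.0365, 0.2107]
tool_rot: [3.14, 0.0, 1.613]
force: [-1.7, 0.3, 8.6]
grip_width: 0.0212
finger_force: 21.7
```

```bash
python3 b.py|head -1
```

```text
scene n 83 centre [367.  181.1] ends [368.7 171.8] [365.4 190.1]
```

>>> jog_arm:
  motion:
    - [-0.03,0,0.02,0,0]
    - [-0.03,0,0.02,0,0]
    - [-0.03,0,0.02,0,0]

```text
clock: 17.2
position: [0.4933, -0.0391, 0.2089]
tool_rot: [3.14, 0.0, 1.613]
force: [0.1, 0.5, 9.8]
grip_width: 0.0208
finger_force: 22.0
```

```bash
python3 b.py|head -1
```

```text
scene n 83 centre [367.  181.1] ends [368.7 171.8] [365.4 190.1]
```

>>> jog_arm:
  motion:
    - [-0.03,0,0.02,0,0]
    - [-0.03,0,0.02,0,0]

```text
clock: 17.45
position: [0.4934, -0.0409, 0.2077]
tool_rot: [3.14, 0.0, 1.613]
force: [-1.2, -0.2, 8.5]
grip_width: 0.021
finger_force: 22.1
```

```bash
python3 b.py|head -1
```

```text
scene n 83 centre [367.  181.1] ends [368.7 171.8] [365.4 190.1]
```

>>> jog_arm:
  motion:
    - [-0.03,0,0.02,0,0]
    - [-0.03,0,0.02,0,0]

```text
clock: 17.7
position: [0.4934, -0.0426, 0.2064]
tool_rot: [3.14, 0.0, 1.613]
force: [0.2, 0.9, 8.6]
grip_width: 0.0211
finger_force: 22.2
```

```bash
python3 b.py|head -1
```

```text
scene n 83 centre [367.  181.1] ends [368.7 171.8] [365.4 190.1]
```

>>> jog_arm:
  motion:
    - [-0.03,0,0.025,0,0]
    - [-0.03,0,0.025,0,0]

```text
clock: 17.95
position: [0.4935, -0.0446, 0.205]
tool_rot: [3.14, 0.0, 1.613]
force: [-1.0, -0.5, 9.5]
grip_width: 0.0209
finger_force: 22.4
```

```bash
python3 b.py|head -1
```

```text
scene n 83 centre [367.  181.1] ends [368.7 171.8] [365.4 190.1]
```

Image budget for viewing is spent; from here I use numbers only. Tracking the red mark too.

```bash
cat > r.py <<'E'
from h import *
from b import blue
g=bot.grab_frame("scene");s=np.load("s.npy");p=g["pixels"].astype(int)
c=proj(g,S2W([.065,.03,.17],s[:3]))[0]
m=((p[...,0]>70)&(p[...,1]<35)&(p[...,2]<40))
ys,xs=np.where(m);k=np.hypot(xs-c[0],ys-c[1])<30;print("red",k.sum(),xs[k].mean().round(2),ys[k].mean().round(2),"x",xs[k].min(),xs[k].max(),"y",ys[k].min(),ys[k].max())
for a in(55,50,45,40,35):
    q=np.radians(a);print(a,[proj(g,S2W([x,r*np.sin(q),.15+r*np.cos(q)],s[:3]))[0].round(1).tolist() for x,r in((.065,.06),(.0745,.05))])
E
python3 r.py; python3 b.py|head -1
```

```text
red 21 347.57 197.67 x 344 351 y 196 199
55 [[354.4, 196.0], [351.0, 199.5]]
50 [[353.4, 195.0], [350.1, 198.6]]
45 [[352.2, 194.0], [349.1, 197.8]]
40 [[350.9, 193.1], [348.1, 197.1]]
35 [[349.5, 192.3], [346.9, 196.4]]
scene n 83 centre [367.  181.1] ends [368.7 171.8] [365.4 190.1]
```

>>> jog_arm:
  motion:
    - [-0.03,0,0.025,0,0]
    - [-0.03,0,0.025,0,0]

```text
clock: 18.3
position: [0.4936, -0.0465, 0.2035]
tool_rot: [3.14, 0.0, 1.613]
force: [-2.1, -1.6, 9.4]
grip_width: 0.021
finger_force: 22.6
```

```bash
python3 r.py|head -1; python3 b.py|head -1
```

```text
red 21 347.43 197.57 x 344 351 y 196 199
scene n 83 centre [367.  181.1] ends [368.7 171.8] [365.4 190.1]
```

>>> jog_arm:
  motion:
    - [-0.03,0,0.025,0,0]
    - [-0.03,0,0.025,0,0]
    - [-0.03,0,0.025,0,0]

```text
clock: 18.7
position: [0.4937, -0.0492, 0.2012]
tool_rot: [3.14, 0.0, 1.613]
force: [-0.4, -1.2, 8.7]
grip_width: 0.0209
finger_force: 22.8
```

```bash
python3 r.py|head -1; python3 b.py|head -1
```

```text
red 21 347.14 197.43 x 344 351 y 196 199
scene n 83 centre [367.  181.1] ends [368.7 171.8] [365.4 190.1]
```

>>> jog_arm:
  motion:
    - [-0.03,0,0.025,0,0]
    - [-0.03,0,0.025,0,0]

```text
clock: 19.0
position: [0.4938, -0.051, 0.1997]
tool_rot: [3.14, 0.0, 1.613]
force: [-1.1, -1.4, 10.0]
grip_width: 0.0208
finger_force: 22.9
```

```bash
python3 r.py|head -1; python3 b.py|head -1
```

```text
red 21 346.86 197.38 x 344 351 y 196 199
scene n 84 centre [367.  181.1] ends [368.7 171.8] [365.5 190.1]
```

>>> jog_arm:
  motion:
    - [-0.03,0,0.027,0,0]
    - [-0.03,0,0.027,0,0]

```text
clock: 19.3
position: [0.4939, -0.0529, 0.1981]
tool_rot: [3.14, 0.001, 1.613]
force: [0.3, -0.8, 9.3]
grip_width: 0.0207
finger_force: 23.0
```

```bash
python3 r.py|head -1; python3 b.py|head -1
```

```text
red 20 346.6 197.25 x 344 350 y 196 199
scene n 84 centre [367.  181.1] ends [368.7 171.8] [365.3 190.1]
```

>>> jog_arm:
  motion:
    - [-0.03,0,0.027,0,0]
    - [-0.03,0,0.027,0,0]

```text
clock: 19.6
position: [0.4939, -0.0546, 0.1964]
tool_rot: [3.14, 0.0, 1.613]
force: [-0.2, -1.6, 7.5]
grip_width: 0.0208
finger_force: 23.0
```

```bash
python3 r.py|head -1; python3 b.py|head -1
```

```text
red 20 346.45 197.05 x 343 350 y 195 199
scene n 82 centre [366.8 181.3] ends [368.6 171.9] [365.2 190. ]
```

>>> jog_arm:
  motion:
    - [-0.015,0,0.013,0,0]
    - [0,0,0,0,0]

```text
clock: 19.9
position: [0.4939, -0.0552, 0.1959]
tool_rot: [3.14, 0.0, 1.613]
force: [0.3, -2.8, 6.3]
grip_width: 0.0208
finger_force: 23.0
```

```bash
python3 r.py|head -1; python3 b.py|head -1
```

```text
red 19 346.26 197.05 x 343 349 y 195 199
scene n 82 centre [366.8 181.2] ends [368.5 171.9] [365.2 190. ]
```

>>> jog_arm:
  motion:
    - [-0.02,0,0.018,0,0]
    - [0,0,0,0,0]

```text
clock: 20.2
position: [0.4939, -0.0559, 0.1952]
tool_rot: [3.14, 0.001, 1.613]
force: [2.0, -4.6, 2.2]
grip_width: 0.0209
finger_force: 22.7
```

```bash
python3 r.py|head -1; python3 b.py|head -1
```

```text
red 20 346.05 196.9 x 343 349 y 195 198
scene n 84 centre [364.7 182.5] ends [366.6 172.9] [362.9 192. ]
```

>>> jog_arm:
  motion:
    - [-0.02,0,0.018,0,0]
    - [0,0,0,0,0]

```text
clock: 20.5
position: [0.4939, -0.0566, 0.1945]
tool_rot: [3.14, 0.001, 1.613]
force: [2.2, -5.3, 5.8]
grip_width: 0.0209
finger_force: 23.0
```

```bash
python3 r.py|head -1; python3 b.py|head -1
```

```text
red 21 346.14 196.81 x 343 349 y 195 198
scene n 84 centre [364.7 182.5] ends [366.6 172.9] [362.9 192. ]
```

Snapped: the bar moved (-2.3, +1.4) px, matching the full 10 mm travel (-2.3, +1.5). Releasing and retreating.

>>> jog_arm:
  motion:
    - [0,0,0,0,1]
    - [0,0,0,0,1]
    - [0,0,0,0,1]
    - [0,0,0,0,1]
    - [0,0,0,0,1]
    - [0,0,-1,0,1]
    - [0,0,-1,0,1]
    - [0,0,-1,0,1]
    - [0,0,-1,0,1]
    - [0,0,-1,0,1]

```text
clock: 21.6
position: [0.4932, -0.0559, 0.3454]
tool_rot: [3.142, -0.0, 1.614]
force: [0.6, -0.9, 0.3]
grip_width: 0.0855
finger_force: 0.0
```

```bash
python3 r.py|head -1; python3 b.py|head -1; python3 - <<'E'
from h import *
a=cv2.imread("pics/top0.png").astype(int)[:,:,::-1];f=bot.grab_frame("top");d=np.abs(f["pixels"]-a).sum(2)
for n,(x,y) in dict(wash=(192,222),amber=(208,168),beaker=(412,224)).items(): print(n,(d[y-15:y+15,x-15:x+15]>90).sum())
g=bot.grab_frame("scene");a=cv2.imread("pics/scene0.png").astype(int)[:,:,::-1];d=np.abs(g["pixels"]-a).sum(2)
for n,(x,y) in dict(wash=(437,215),amber=(420,270),beaker=(231,187)).items(): print(n,(d[y-18:y+18,x-18:x+18]>90).sum())
E
```

```text
red 20 346.05 196.9 x 343 349 y 195 198
scene n 84 centre [364.7 182.5] ends [366.6 172.9] [362.9 192. ]
wash 0
amber 0
beaker 168
wash 0
amber 0
beaker 395
```

```bash
python3 - <<'E'
from h import *
for n,(x,y),h in(("top",(412,224),16),("scene",(230,187),20)):
    f=bot.grab_frame(n)["pixels"][:,:,::-1];a=cv2.imread(f"pics/{n}0.png")
    e=lambda i:cv2.Laplacian(cv2.GaussianBlur(cv2.cvtColor(i,cv2.COLOR_BGR2GRAY).astype(np.float32),(0,0),1),cv2.CV_32F)
    r=cv2.matchTemplate(e(np.ascontiguousarray(f[y-h-15:y+h+15,x-h-15:x+h+15])),e(a[y-h:y+h,x-h:x+h]),cv2.TM_CCOEFF_NORMED)
    print(n,cv2.minMaxLoc(r)[1],np.array(cv2.minMaxLoc(r)[3])-15, f[y,x],a[y,x],f[y+12,x-14],a[y+12,x-14])
E
```

```text
top 0.9543337821960449 [0 0] [196 195 212] [192 192 209] [ 61  83 167] [36 47 97]
scene 0.910207986831665 [0 0] [104 113 130] [ 95 102 109] [ 59  81 148] [37 52 96]
```

The beaker hasn't moved (zero shift in both views); only the arm's shadow has left it. Handing in.

```bash
python3 -c "
from workcell import bot
print(bot.job_done())"
```

```text
the job is handed in; nothing more can be done
None
```

The tube is locked in the red-marked hole at roughly 45° lean by the tool's travel, with the pin home as far as the camera shows. The gripper is clear, the beaker and bottles are unmoved, and the job was handed in at about 22 s.

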